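Dock and prime the dosing cartridge

TASK

Lift the dosing cartridge with the blue knob by its black carrying handle (never by its knob), set it down fully home in the empty metal cradle and let go of it. Then take its blue knob, twist it clockwise all the way to its stop to prime the pump, and release it so that it springs back. Leave the yellow cartridge and everything else on the table where they are.

Things in the scene. Friction and masses are not known exactly. Their poses are not given: they have to be found in the camera images.
- blue_center (a point): centre of the box body of the cartridge to be docked (loose, about 0.7 kg): white box 190 x 90 x 50 mm (x, y, z) with a blue band round its foot. This point is at the box's mid-height, 25 mm above its underside. x runs along its length, z up; the knob end is at -x
- blue_handle (a point): centre of the handle's crossbar: black arch across the box, bar 18 mm thick in x, 82 long in y, 24 high, centre 92 mm above the underside (top 104 mm), 25 mm to +x of the box's centre; 30 mm free below the bar, between posts 62 mm apart. Axes as the box
- blue_grip (a point): on the knob's axis at mid-height of its grip, 71.5 mm above the box's underside, 60 mm to -x of the box's centre. Grip: upright blue bar 52 mm long, 14 wide, 26 high (58.5 to 84.5 mm above the underside) on a blue disc of 52 mm diameter, white mark at its -x end. At rest the bar lies along the box's x. This point's axes are the box's and do not turn with the knob
- blue_knob (a joint): angle of the blue knob about its vertical axis on the cartridge: 0 at rest, grows clockwise seen from above, stop at 1.2 rad. A spring pulls it back to 0 (0.06 N m at rest, 0.2 N m at the stop)
- cradle_floor (a point): centre of the cradle's inner floor. Fixed dark plate, floor 12 mm above the table, inside 204 x 104 mm (x, y): 7 mm of play round the cartridge on each side; aluminium rim 6 mm thick, 20 mm above the floor. Cartridge axes match when docked knob end at -x; the other way round is allowed too. The rim stops it turning, after up to 0.07 rad of play each way, while the knob is twisted
- yellow_center (a point): centre of the box of a second cartridge, the same but with yellow knob and band (its knob's axis 60 mm towards -x, handle 25 mm towards +x, 104 mm high); to be left alone
- spray: pale translucent bottle with white label and blue cap, 64 mm diameter, 160 mm high, origin under its foot; leave alone
- jar: amber jar with white label and lid, 76 mm diameter, 100 mm high, origin under its foot; leave alone
- bowl: steel bowl, 130 mm across, 60 mm high, origin under its foot; leave alone
- tub: open red tub, 140 x 100 x 60 mm, origin under its centre; leave alone
- can: metal can with pale label and white lid, 68 mm diameter, 90 mm high, origin under its foot; leave alone
- spatula: spatula lying flat on the table near the robot, handle to its -x; leave alone
Things that resemble listed ones, but are neither listed nor needed, are in the scene too. What is shaped like the part that bears blue_center but turquoise is not meant.

How it is judged:
By the outcome, as a careful person would: the job done as asked, in the order asked, and still so for the second after the job is handed in, with the robot touching nothing.
It also fails if it takes over 58 s, if anything falls off the work surface, if the arm or the gripper's body presses on something with over 40 N, if the wrist force passes 120 N, or if a joint passes its speed limit or range.

ROBOT

A 6-joint arm with a two-finger parallel gripper is mounted at the origin on the work surface. World frame = base frame: x ahead of the robot, y to its left, z up, the work surface at z = 0. Lengths are in m, angles in rad, forces in N, time in s.
With the tool pointing down it reaches from about 0.375 to 0.975 m from the base axis. Payload 3.8 kg.
Tool frame: the origin (TCP) lies where the fingers leave the gripper's body, on its centre line; the fingertips stand 73 mm ahead of it and the grasp point (between the pads) lies 54 mm ahead of it; z points along the fingers, y is the line along which they close (so a half turn about z gives the same grasp; the last joint's range is limited). The gripper opens to 85 mm and grips with 20 to 120 N. Pads are 22 mm wide; open, the fingers measure 114 mm over their backs; the gripper's body (76 mm by 85 mm) begins 54 mm behind the grasp point. The pads swing forward as they close: fully open they stand 13 mm farther back than shut.
Start: joints at [1.142, 0.264, 1.604, -0, 1.274, -0.037], TCP at [0.258, 0.624, 0.304] pointing down, gripper open.
Joint ranges: [-2.63, 2.63], [-0.94, 2.18], [0.31, 2.57], [-1.31, 4.45], [0, 2.66], [-2.55, 2.55]. Speed limits (rad/s): [2.57, 2.57, 3.14, 3.14, 3.14, 3.14].

INTERFACE

Orientations are given as a rotation vector (axis times angle).
In Python, from workcell import read_state, viewer, bot gives the robot as it stands.
- The arm moves only by the tool jog_arm, never from a script. Its argument "increments" is a list that holds one entry, the list of rows, each a list of 7 numbers: the shift along the tool's x, y, z in units of 30 mm (1.0 is 30 mm), then the turn, a rotation vector about the tool's x, y, z in units of 6 degrees (1.0 is 6 degrees), then the opening, from -1 (shut) to 1 (fully open). A call has exactly 5 rows; each row shifts and turns the commanded pose from where the row before left it, along the tool's axes as they then stand; what a row does not reach is not made up. A row lasts 1/12 s, in which the tool goes at most 41.7 mm and 7.16 degrees, less where a joint would pass 70% of its speed; a pose out of reach is approached as far as the arm can. A call is refused whole if a number of a shift passes 1 or a number of a turn 1, either way. A call with a gripper value outside its range is refused whole. The fingers move at their own pace and stop on an object; "force" is the grip in N (left out, the last holds). Time passes only in rows, so rows that do not move let the fingers close, or fill a call up. It gives the time, the measured TCP pose, the force, the opening and the grip force at its end, in the units of the state.
- read_state(): the state, without advancing time (a new reading comes with each control period).
- viewer.read_camera(name): name is "side" or "top"; returns (picture, depth): 400x640x3 uint8, blue, green, red; 400x640 float32, m along the optical axis (not along the pixel's ray), 0 where there is no reading.
- viewer.camera_params(name): a dict with "fx", "fy", "cx", "cy" (pixels), "R" (3x3) and "t" (3): a world point X has camera coordinates R X + t. Camera axes: x right, y down, z forward; pixel columns grow to the right and rows downward; lengths in m; the calibration is good to about 2 mm. A picture is of the moment at which its call begins. camera_params takes no time and is no camera call.
- bot.finish_job(): hands the job in; it is judged then, once.
The state is a dict: "time": time; "q": joint angles; "joint_vel": joint speeds; "joint_torque": joint torques, N m; "tool_pos": TCP position; "tcp_rot": TCP orientation; "wrist_force": force on the tool from outside, world axes, zero at the start; "torque": the same for the moment, N m; "width": opening from 0.0 (shut) to 1.0 (fully open); "grip_force": force on a finger pad.
Only numpy, scipy, OpenCV 4.12 (cv2) and the standard library are available. Lean on these libraries where they do the work, as an engineer would, in place of code of your own. Each camera call takes 0.05 s, during which the arm holds its last target. There are 200 camera calls.

## Working session

There is one attempt and no reset: what is moved stays moved. The work goes in short steps, Python scripts to look and compute and a tool call to move; the robot and the scene stay as the last step left them, time stands still between calls to the robot, and variables do not carry over. Pictures are saved under pics/ and viewed, at most 10 in all, crops included, and the job is handed in when it is done.

Besides the shell and the picture viewer there is one more tool, called after "Request:" as name(argument=value, ...) on one line, values as JSON. jog_arm: Moves the arm, as the interface text tells. Its arguments: {"type":"object","properties":{"increments":{"type":"array","items":{"type":"array","items":{"type":"array","items":{"type":"number"}}}},"force":{"type":"number"}},"required":["increments"]}

```bash
mkdir -p pics; ls; python3 - <<'E'
from workcell import read_state, viewer, bot
import cv2,numpy as np
for n in("top","side"):
    p,d=viewer.read_camera(n); cv2.imwrite(f"pics/{n}0.png",p); np.savez(f"{n}0.npz",p=p,d=d)
    c=viewer.camera_params(n); print(n,c)
s=read_state(); print(s)
E
```

```text
pics
top {'fx': 447.2188765685854, 'fy': 447.2188765685854, 'cx': 316.36932794250674, 'cy': 199.34433198549365, 'R': array([[ 0.01672634, -0.99981985,  0.00897233],
       [-0.99404783, -0.01759461, -0.10751435],
       [ 0.10765285, -0.00712061, -0.99416305]]), 't': array([-0.0343925 ,  0.55684005,  1.57140981])}
side {'fx': 421.06317847806224, 'fy': 421.06317847806224, 'cx': 317.27435614890055, 'cy': 207.57356877748475, 'R': array([[ 0.76701485, -0.64160328,  0.00578445],
       [-0.30966714, -0.37806222, -0.87245357],
       [ 0.56195595,  0.66739358, -0.48866278]]), 't': array([-0.41364814,  0.23324419,  1.06251438])}
{'time': 0.1, 'q': array([ 1.14210544e+00,  2.64703656e-01,  1.60526008e+00, -1.77798196e-05,
        1.27367569e+00, -3.68898299e-02]), 'joint_vel': array([ 0.00085243, -0.00140094, -0.00348351,  0.00048874,  0.00086003,
       -0.00135432]), 'joint_torque': array([ 1.19180284e-03, -5.16709507e+01, -3.68589520e+01,  4.81164011e-05,
        6.27531612e-03, -3.43360148e-05]), 'tool_pos': array([0.25753693, 0.62338243, 0.30265672]), 'tcp_rot': array([-0.6114137 , -3.08105586,  0.00313404]), 'wrist_force': array([ 0.70868817,  0.05228109, -0.37508834]), 'torque': array([-0.05064202, -0.00783663,  0.01294627]), 'grip_force': 0.0, 'width': 1.00184109780314}
```

View pics/top0.png

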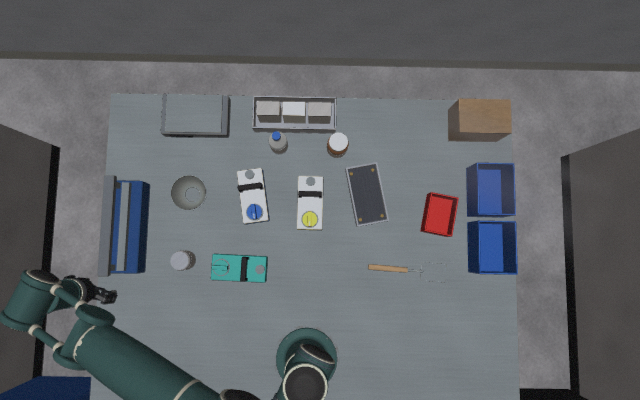

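View pics/side0.png

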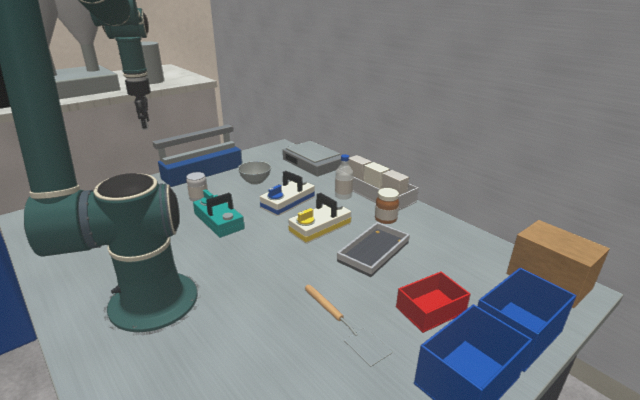

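The top view shows the blue-knob cartridge at (252,196) with its knob at (255,212), the yellow one at (310,203), the turquoise look-alike at (239,268) and the empty cradle at (367,195). The side view shows the blue one at (288,195) and the cradle at (374,247). The one meant is the white box with the blue knob. I'll measure it and confirm it in a crop.

```bash
cat > h.py <<'E'
from workcell import read_state, viewer, bot
import cv2,numpy as np
def ray(c,uv,z):
    uv=np.atleast_2d(uv).astype(float); R,t=np.array(c['R']),np.array(c['t'])
    d=np.c_[(uv[:,0]-c['cx'])/c['fx'],(uv[:,1]-c['cy'])/c['fy'],np.ones(len(uv))]@R
    o=-R.T@t; return o+d*((z-o[2])/d[:,2])[:,None]
def proj(c,X):
    X=np.atleast_2d(X)@np.array(c['R']).T+np.array(c['t'])
    return np.c_[X[:,0]/X[:,2]*c['fx']+c['cx'],X[:,1]/X[:,2]*c['fy']+c['cy']]
def mask(p,lo,hi,roi):
    h=cv2.inRange(cv2.cvtColor(p,cv2.COLOR_BGR2HSV),np.array(lo),np.array(hi)); m=np.zeros_like(h)
    x0,y0,x1,y1=roi; m[y0:y1,x0:x1]=h[y0:y1,x0:x1]
    n,l,s,c=cv2.connectedComponentsWithStats(m); k=1+np.argmax(s[1:,4]); return (l==k).astype(np.uint8)*255
def cen(m):
    M=cv2.moments(m,True); return np.array([M['m10']/M['m00'],M['m01']/M['m00']])
def rect(c,m,z):
    k=max(cv2.findContours(m,cv2.RETR_EXTERNAL,cv2.CHAIN_APPROX_NONE)[0],key=len)[:,0]
    w=ray(c,k,z)[:,:2]*1000
    (x,y),(a,b),g=cv2.minAreaRect(w.astype(np.float32))
    if a<b: a,b,g=b,a,g+90
    return np.round([x,y,a,b,(g+90)%180-90],1)
E
python3 - <<'E'
from h import *
p=np.load('top0.npz')['p']; c=viewer.camera_params('top')
roi=(230,160,275,230)
kn=mask(p,(100,120,60),(125,255,255),roi); hd=mask(p,(0,0,0),(180,255,50),roi)
print('knob',cen(kn),ray(c,cen(kn),.07)*1000, rect(c,kn,.07))
print('handle',cen(hd),ray(c,cen(hd),.1)*1000,rect(c,hd,.1))
g=p.copy()
w=mask(p,(0,0,170),(180,60,255),roi)
allm=mask(cv2.merge([cv2.morphologyEx(w|kn|hd,cv2.MORPH_CLOSE,np.ones((5,5)))]*3),(0,0,200),(180,255,255),roi)
print('box',rect(c,allm,.05))
r2=(340,155,395,235)
hsv=cv2.cvtColor(p,cv2.COLOR_BGR2HSV); print(hsv[195,367],hsv[195,[345,348,350,352,354,356]].tolist())
dk=mask(p,(0,0,0),(180,255,95),r2); print('cradle inner z12',rect(c,dk,.012),rect(c,dk,.032),cen(dk))
ed=mask(p,(0,0,140),(180,60,255),r2); print('rim z32',rect(c,ed,.032))
d=np.load('top0.npz')['d']; 
cv2.imwrite('pics/crop.png',cv2.resize(np.hstack([p[155:235,225:400]]),None,fx=4.5,fy=4.5,interpolation=cv2.INTER_CUBIC))
p2=np.load('side0.npz')['p'];c2=viewer.camera_params('side'); roi=(255,165,320,215)
kn=mask(p2,(100,120,60),(125,255,255),(260,183,290,203));hd=mask(p2,(0,0,0),(180,255,60),(278,165,310,195))
for n,m,z in(('knob',kn,.07),('handle',hd,.085)):print(n,cen(m),ray(c2,cen(m),z)*1000)
E
```

```text
knob [253.88535032 211.01273885] [[508.38458534 192.05829109  70.        ]] [507.6 192.5  49.6  46.4  46.3]
handle [249.55652174 186.35652174] [[590.53831108 205.60843689 100.        ]] [589.1 205.4  79.8  19.6 -80.8]
box [540.1 199.8 134.3  89.6   9.3]
[116  28  72] [[101, 22, 130], [101, 21, 132], [98, 11, 89], [110, 20, 150], [113, 29, 70], [107, 31, 75]]
cradle inner z12 [ 583.6 -207.5  204.2  103.2   11.6] [ 581.1 -205.1  201.6  101.9   11.6] [366.80714286 193.65      ]
rim z32 [ 581.5 -206.6  218.2  116.2   11.7]
knob [275.203125 192.1875  ] [[503.76800429 181.21731225  70.        ]]
handle [292.23636364 179.16969697] [[591.86120007 201.52041616  85.        ]]
```

View pics/crop.png

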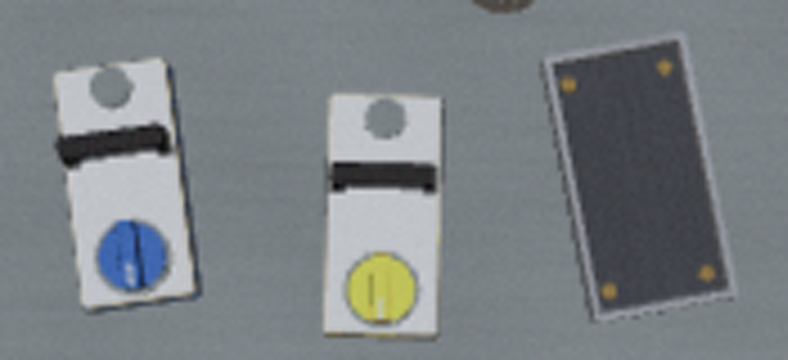

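The crop shows the white box with the blue knob at crop (133,255), its handle at (113,145), the yellow twin to its right and the cradle at (640,180). The blue one is the target. Yaw is about 9.3°, and the 83 mm from handle to knob fits the stated 85 mm. The cradle measures 204x103 mm inside at (582,-206) mm, yaw 11.6°. I'm moving above the handle.

Request:
jog_arm(increments=[[[0,0,0,0,0,0.97,0.1],[0,0,0,0,0,0.97,0.1],[0,0,0,0,0,0.97,0.1],[0,0,0,0,0,0.97,0.1],[0,0,0,0,0,0.97,0.1]]])

```text
time: 0.52
tool_pos: [0.2576, 0.6235, 0.3031]
tcp_rot: [1.373, 2.826, -0.002]
wrist_force: [0.3, 0.5, -0.4]
width: 0.547
grip_force: 0.0
```

Request:
jog_arm(increments=[[[0,0,0,0,0,0.97,0.1],[0,0,0,0,0,0.97,0.1],[0,0,0,0,0,0.97,0.1],[0,0,0,0,0,0.97,0.1],[0,0,0,0,0,0.97,0.1]]])

```text
time: 0.93
tool_pos: [0.2576, 0.6235, 0.303]
tcp_rot: [2.039, 2.39, -0.002]
wrist_force: [0.2, -0.1, 0.1]
width: 0.549
grip_force: 0.0
```

Request:
jog_arm(increments=[[[-0.777,0.434,0,0,0,0,0.1],[-0.777,0.434,0,0,0,0,0.1],[-0.777,0.434,0,0,0,0,0.1],[-0.777,0.434,0,0,0,0,0.1],[-0.777,0.434,0,0,0,0,0.1]]])

```text
time: 1.35
tool_pos: [0.3413, 0.5182, 0.3031]
tcp_rot: [2.032, 2.395, -0.002]
wrist_force: [1.3, 0.5, -0.1]
width: 0.549
grip_force: 0.0
```

Request:
jog_arm(increments=[[[-0.777,0.434,0,0,0,0,0.1],[-0.777,0.434,0,0,0,0,0.1],[-0.777,0.434,0,0,0,0,0.1],[-0.777,0.434,0,0,0,0,0.1],[-0.777,0.434,0,0,0,0,0.1]]])

```text
time: 1.77
tool_pos: [0.4245, 0.4137, 0.3033]
tcp_rot: [-2.033, -2.395, 0.001]
wrist_force: [0.7, 0.5, 0.4]
width: 0.551
grip_force: 0.0
```

Request:
jog_arm(increments=[[[-0.777,0.434,0,0,0,0,0.1],[-0.777,0.434,0,0,0,0,0.1],[-0.777,0.434,0,0,0,0,0.1],[-0.777,0.434,0,0,0,0,0.1],[-0.777,0.434,0,0,0,0,0.1]]])

```text
time: 2.18
tool_pos: [0.5076, 0.3093, 0.3033]
tcp_rot: [-2.033, -2.395, 0.002]
wrist_force: [0.5, -0.2, -0.9]
width: 0.55
grip_force: 0.0
```

Request:
jog_arm(increments=[[[-0.777,0.434,0,0,0,0,0.1],[-0.777,0.434,0,0,0,0,0.1],[-0.777,0.434,0,0,0,0,0.1],[-0.777,0.434,0,0,0,0,0.1],[-0.777,0.434,0,0,0,0,0.1]]])

```text
time: 2.6
tool_pos: [0.5908, 0.2049, 0.3032]
tcp_rot: [-2.033, -2.395, 0.001]
wrist_force: [0.3, -0.6, 0.9]
width: 0.553
grip_force: 0.0
```

Request:
jog_arm(increments=[[[0,0,0.75,0,0,0,0.1],[0,0,0.75,0,0,0,0.1],[0,0,0.75,0,0,0,0.1],[0,0,0.75,0,0,0,0.1],[0,0,0.75,0,0,0,0.1]]])

```text
time: 3.02
tool_pos: [0.5901, 0.2058, 0.1898]
tcp_rot: [-2.033, -2.394, 0.001]
wrist_force: [-0.3, -0.2, 0.8]
width: 0.554
grip_force: 0.0
```

```bash
python3 - <<'E'
from h import *
p,d=viewer.read_camera('side'); t,_=viewer.read_camera('top'); s=read_state(); print(s['tool_pos'])
f=lambda a:cv2.resize(a,None,fx=5,fy=5,interpolation=cv2.INTER_CUBIC)
cv2.imwrite('pics/a1.png',np.hstack([f(p[130:220,245:325]),f(t[145:235,215:295])]))
E
```

```text
[0.58708589 0.20504204 0.18595315]
```

View pics/a1.png

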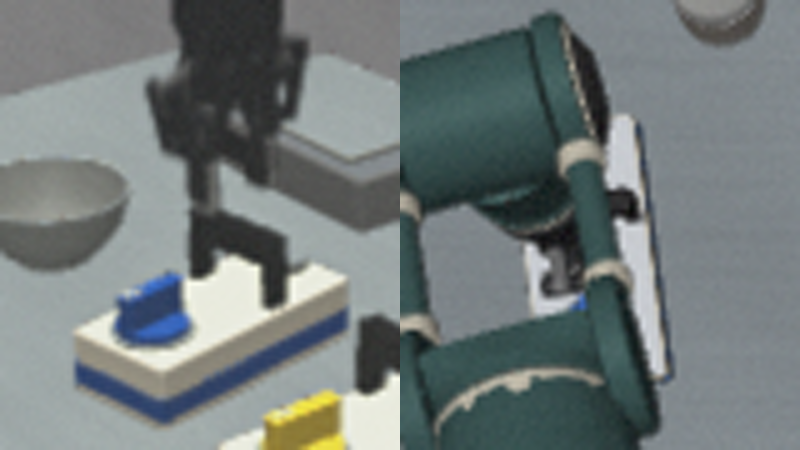

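The side crop shows the fingertips at (205,205) and (262,185) on either side of the bar, which runs from (200,215) to (285,240), still above it. I'll recheck the pose, then go down and grip.

Request:
jog_arm(increments=[[[0,0,0.35,0,0,0,0.1],[0,0,0.35,0,0,0,0.1],[0,0,0.35,0,0,0,0.1],[0,0,0.35,0,0,0,0.1],[0,0,0,0,0,0,0.1]]])

```text
time: 3.53
tool_pos: [0.5891, 0.2058, 0.1469]
tcp_rot: [-2.032, -2.394, 0.005]
wrist_force: [-0.7, 0.5, -0.3]
width: 0.55
grip_force: 0.0
```

```bash
python3 -c "
from h import *
for i in range(3): print(read_state()['tool_pos'])"
```

```text
[0.58911733 0.20579327 0.14694998]
[0.58911733 0.20579327 0.14694998]
[0.58911733 0.20579327 0.14694998]
```

Request:
jog_arm(increments=[[[0,0,0,0,0,0,-1],[0,0,0,0,0,0,-1],[0,0,0,0,0,0,-1],[0,0,0,0,0,0,-1],[0,0,0,0,0,0,-1]]], force=70)

```text
time: 3.95
tool_pos: [0.5914, 0.2064, 0.1503]
tcp_rot: [2.032, 2.394, 0.004]
wrist_force: [2.4, 0.8, 0.0]
width: 0.196
grip_force: 69.3
```

Request:
jog_arm(increments=[[[0,0,-0.1,0,0,0,-1],[0,0,-0.2,0,0,0,-1],[0,0,-0.2,0,0,0,-1],[0,0,-0.3,0,0,0,-1],[0,0,-0.2,0,0,0,-1]]])

```text
time: 4.37
tool_pos: [0.5903, 0.2061, 0.1801]
tcp_rot: [-2.033, -2.395, 0.0]
wrist_force: [0.3, 0.1, -6.1]
width: 0.196
grip_force: 68.6
```

Request:
jog_arm(increments=[[[0,0,-1,0,0,0,-1],[0,0,-1,0,0,0,-1],[0,0,-1,0,0,0,-1],[0,0,-1,0,0,0,-1],[0,0,-1,0,0,-0.375,-1]]])

```text
time: 4.78
tool_pos: [0.59, 0.2061, 0.3314]
tcp_rot: [1.985, 2.435, 0.0]
wrist_force: [0.2, -0.0, -6.4]
width: 0.191
grip_force: 69.8
```

Request:
jog_arm(increments=[[[-0.672,-0.11,0,0,0,0,-1],[-0.672,-0.11,0,0,0,0,-1],[-0.672,-0.11,0,0,0,0,-1],[-0.672,-0.11,0,0,0,0,-1],[-0.672,-0.11,0,0,0,0,-1]]])

```text
time: 5.2
tool_pos: [0.5942, 0.1032, 0.3301]
tcp_rot: [1.985, 2.435, 0.0]
wrist_force: [0.1, -0.2, -7.0]
width: 0.197
grip_force: 69.9
```

Request:
jog_arm(increments=[[[-0.672,-0.11,0,0,0,0,-1],[-0.672,-0.11,0,0,0,0,-1],[-0.672,-0.11,0,0,0,0,-1],[-0.672,-0.11,0,0,0,0,-1],[-0.672,-0.11,0,0,0,0,-1]]])

```text
time: 5.62
tool_pos: [0.5983, 0.0011, 0.3299]
tcp_rot: [1.985, 2.434, 0.0]
wrist_force: [0.2, 1.1, -6.2]
width: 0.2
grip_force: 69.9
```

Request:
jog_arm(increments=[[[-0.672,-0.11,0,0,0,0,-1],[-0.672,-0.11,0,0,0,0,-1],[-0.672,-0.11,0,0,0,0,-1],[-0.672,-0.11,0,0,0,0,-1],[-0.672,-0.11,0,0,0,0,-1]]])

```text
time: 6.03
tool_pos: [0.6024, -0.1009, 0.3299]
tcp_rot: [1.986, 2.434, 0.0]
wrist_force: [-0.5, 0.3, -6.4]
width: 0.197
grip_force: 69.9
```

Request:
jog_arm(increments=[[[-0.672,-0.11,0,0,0,0,-1],[-0.672,-0.11,0,0,0,0,-1],[-0.672,-0.11,0,0,0,0,-1],[-0.672,-0.11,0,0,0,0,-1],[-0.672,-0.11,0,0,0,0,-1]]])

```text
time: 6.45
tool_pos: [0.6065, -0.2029, 0.3298]
tcp_rot: [-1.986, -2.434, -0.0]
wrist_force: [0.0, 0.4, -6.3]
width: 0.199
grip_force: 69.9
```

Request:
jog_arm(increments=[[[0,0,0.9,0,0,0,-1],[0,0,0.9,0,0,0,-1],[0,0,0.9,0,0,0,-1],[0,0,0.9,0,0,0,-1],[0,0,0.4,0,0,0,-1]]])

```text
time: 6.87
tool_pos: [0.6045, -0.2013, 0.2053]
tcp_rot: [-1.982, -2.429, 0.003]
wrist_force: [-1.1, 1.1, -7.8]
width: 0.197
grip_force: 69.7
```

```bash
python3 - <<'E'
from h import *
p,d=viewer.read_camera('side'); t,_=viewer.read_camera('top'); s=read_state(); print(s['tool_pos'],s['tcp_rot'])
np.savez('b.npz',p=p,t=t,d=d)
f=lambda a:cv2.resize(a,None,fx=4,fy=4,interpolation=cv2.INTER_CUBIC)
cv2.imwrite('pics/a2.png',np.hstack([f(p[170:290,320:425]),f(t[140:260,330:425])]))
E
```

```text
[ 0.60461855 -0.20119689  0.20598928] [-1.98112705 -2.42911569  0.00358311]
```

View pics/a2.png

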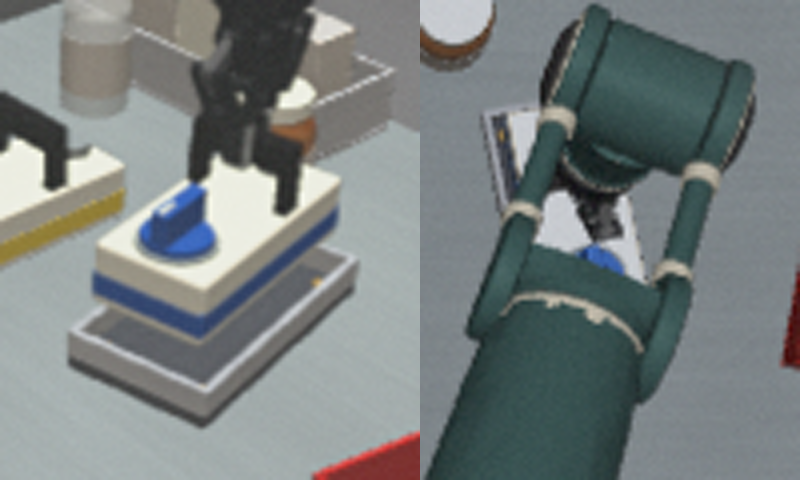

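The side crop shows the cartridge level above the cradle: box bottom corners at crop (93,288), (200,340) and (338,225), rim corners at (70,337), (207,385) and (357,258). I'll cast these to positions.

```bash
python3 - <<'E'
from h import *
c=viewer.camera_params('side'); q=lambda a:np.array(a)/4+[320,170]
B=ray(c,q([(93,288),(200,340),(338,225)]),.0575)[:,:2]*1000; C=ray(c,q([(70,337),(207,385),(357,258)]),.032)[:,:2]*1000
for n,P in(('box',B),('cradle',C)):
    print(n,P.round(1).tolist(),'centre',(P[0]+P[2])/2,'len',np.linalg.norm(P[2]-P[1]),np.linalg.norm(P[0]-P[1]),'yaw',np.degrees(np.arctan2(*(P[2]-P[1])[::-1])))
s=read_state(); y=np.radians(11.6); print('box centre by TCP',s['tool_pos'][:2]*1000-25*np.array([np.cos(y),np.sin(y)]))
E
```

```text
box [[489.0, -174.3], [502.1, -266.3], [689.6, -229.5]] centre [ 589.31348248 -201.86827893] len 191.1279658001894 92.90448209673978 yaw 11.104877340021496
cradle [[461.1, -181.9], [495.2, -281.7], [698.0, -244.4]] centre [ 579.52548329 -213.16719922] len 206.13876250535722 105.47549546198734 yaw 10.41520157919158
box centre by TCP [ 580.12916861 -206.22383689]
```

```bash
cat >> h.py <<'E'
def cloud(c,d):
    v,u=np.indices(d.shape); X=np.stack([(u-c['cx'])/c['fx']*d,(v-c['cy'])/c['fy']*d,d],-1)
    return (X-np.array(c['t']))@np.array(c['R'])
E
python3 - <<'E'
from h import *
def rep(n,P):
    P=P.astype(np.float32); (x,y),(a,b),g=cv2.minAreaRect(P[:,:2]*1000); print(n,len(P),'z',np.median(P[:,2])*1000,round(x,1),round(y,1),round(a,1),round(b,1),round(g,1))
def sel(X,d,x,y,z):return X[(d>0)&(X[...,0]>x[0])&(X[...,0]<x[1])&(X[...,1]>y[0])&(X[...,1]<y[1])&(X[...,2]>z[0])&(X[...,2]<z[1])]
for n in('side','top'):
    c=viewer.camera_params(n); d=np.load(n+'0.npz')['d']; X=cloud(c,d)
    rep(n+' cradle',sel(X,d,(.45,.71),(-.29,-.12),(.026,.04)))
    rep(n+' all',sel(X,d,(.45,.71),(-.29,-.12),(.007,.04)))
c=viewer.camera_params('side'); d=np.load('b.npz')['d']; X=cloud(c,d)
P=sel(X,d,(.45,.71),(-.29,-.12),(.08,.125)); print(np.histogram(P[:,2],bins=9))
z0=np.median(P[:,2]); rep('boxtop',P[abs(P[:,2]-z0)<.006])
E
```

```text
side cradle 500 z 31.379528 582.3 -208.9 220.4 118.6 11.9
side all 2154 z 14.025588 581.8 -209.3 222.1 119.1 11.9
top cradle 300 z 31.88311 581.0 -205.6 216.2 117.5 11.6
top all 1855 z 13.364012 579.4 -207.2 255.9 163.0 2.6
(array([ 98,  92,  82,  95, 292, 454, 100,  47,  46]), array([0.08002788, 0.08502339, 0.09001889, 0.0950144 , 0.1000099 ,
       0.10500541, 0.11000091, 0.11499642, 0.11999192, 0.12498742]))
boxtop 779 z 105.363075 577.8 -210.1 191.1 91.1 11.3
```

Cradle at (582,-207), yaw 11.7°. The held box is level and within about 4 mm of it, so I'll shift +2.5 mm along its length and lower it.

Request:
jog_arm(increments=[[[0,0.08,0.2,0,0,0,-1],[0,0,0.35,0,0,0,-1],[0,0,0.35,0,0,0,-1],[0,0,0.25,0,0,0,-1],[0,0,0.1,0,0,0,-1]]])

```text
time: 7.38
tool_pos: [0.6085, -0.2012, 0.1704]
tcp_rot: [-1.984, -2.433, 0.001]
wrist_force: [-0.8, 0.0, -5.9]
width: 0.197
grip_force: 69.8
```

Request:
jog_arm(increments=[[[0,0,0.04,0,0,0,-1],[0,0,0.04,0,0,0,-1],[0,0,0.04,0,0,0,-1],[0,0,0,0,0,0,-1],[0,0,0,0,0,0,-1]]])

```text
time: 7.8
tool_pos: [0.6095, -0.2017, 0.1687]
tcp_rot: [1.985, 2.434, 0.0]
wrist_force: [-0.1, -0.7, -6.4]
width: 0.196
grip_force: 69.8
```

Request:
jog_arm(increments=[[[0,0,0.05,0,0,0,-1],[0,0,0.05,0,0,0,-1],[0,0,0.05,0,0,0,-1],[0,0,0,0,0,0,-1],[0,0,0,0,0,0,-1]]])

```text
time: 8.22
tool_pos: [0.6091, -0.2015, 0.1635]
tcp_rot: [-1.985, -2.434, 0.0]
wrist_force: [-0.1, 0.4, -6.3]
width: 0.199
grip_force: 69.8
```

Request:
jog_arm(increments=[[[0,0,0.03,0,0,0,-1],[0,0,0.03,0,0,0,-1],[0,0,0,0,0,0,-1],[0,0,0,0,0,0,-1],[0,0,0,0,0,0,-1]]])

```text
time: 8.63
tool_pos: [0.6094, -0.2017, 0.1624]
tcp_rot: [1.985, 2.434, 0.0]
wrist_force: [0.1, 0.4, -3.6]
width: 0.196
grip_force: 70.2
```

Request:
jog_arm(increments=[[[0,0,0.03,0,0,0,-1],[0,0,0.02,0,0,0,-1],[0,0,0,0,0,0,-1],[0,0,0,0,0,0,-1],[0,0,0,0,0,0,-1]]])

```text
time: 9.05
tool_pos: [0.6095, -0.2016, 0.1624]
tcp_rot: [1.985, 2.434, 0.0]
wrist_force: [-4.4, 1.7, 5.8]
width: 0.197
grip_force: 71.5
```

```bash
python3 - <<'E'
from h import *
p,d=viewer.read_camera('side'); s=read_state(); print(s['tool_pos'],s['wrist_force'],s['torque'])
cv2.imwrite('pics/a3.png',cv2.resize(p[185:285,320:425],None,fx=5,fy=5,interpolation=cv2.INTER_CUBIC))
E
```

```text
[ 0.60945343 -0.20163987  0.16234969] [-3.45159232  1.01210349  4.03308268] [ 0.27052776  0.67741471 -0.06019293]
```

View pics/a3.png

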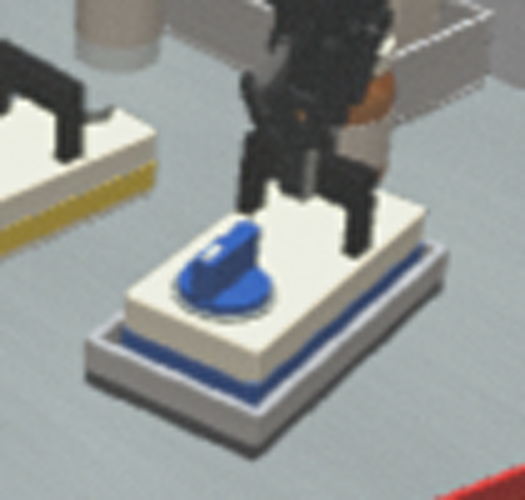

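The crop shows the cartridge sitting level inside the rim, with the blue band partly below the rim at (250,390). It's seated, and the wrist force went from pull to push. Releasing and rising.

Request:
jog_arm(increments=[[[0,0,0,0,0,0,0],[0,0,0,0,0,0,0.1],[0,0,0,0,0,0,0.1],[0,0,0,0,0,0,0.1],[0,0,-0.3,0,0,0,0.1]]])

```text
time: 9.52
tool_pos: [0.6081, -0.2012, 0.1677]
tcp_rot: [-1.983, -2.432, 0.002]
wrist_force: [-0.5, 0.0, -0.7]
width: 0.55
grip_force: 0.0
```

Request:
jog_arm(increments=[[[0,0,-0.6,0,0,0,0.1],[0,0,-0.8,0,0,0,0.1],[0,0,-0.8,0,0,0,0.1],[0,0,-0.8,0,0,0,0.1],[0,0,-0.3,0,0,0,0.1]]])

```text
time: 9.93
tool_pos: [0.611, -0.2023, 0.2737]
tcp_rot: [1.981, 2.429, 0.004]
wrist_force: [1.3, -0.3, 1.2]
width: 0.551
grip_force: 0.0
```

```bash
python3 - <<'E'
from h import *
s=read_state(); print(s['tool_pos'],s['wrist_force'],s['q'])
c=viewer.camera_params('side'); p,d=viewer.read_camera('side'); X=cloud(c,d)
roi=(340,215,385,262); kn=mask(p,(100,120,60),(125,255,255),(352,220,378,250)); print(cen(kn))
P=X[(kn>0)&(d>0)]; T=P[P[:,2]>.088]; print('knob all',P[:,:2].mean(0)*1000,'bar top z',T[:,2].max(),T.mean(0)*1000,len(T))
B=X[(d>0)&(abs(X[...,2]-.062)<.006)&(abs(X[...,0]-.58)<.13)&(abs(X[...,1]+.205)<.09)]
(x,y),(a,b),g=cv2.minAreaRect((B[:,:2]*1000).astype(np.float32)); print('box top',np.median(B[:,2]),x,y,a,b,g)
# tilt of top
A=np.c_[B[:,:2]-B[:,:2].mean(0),np.ones(len(B))]; print('tilt',np.linalg.lstsq(A,B[:,2],rcond=None)[0])
E
```

```text
[ 0.61102273 -0.20229171  0.27366934] [ 1.31479732 -0.28156941  1.2323679 ] [-3.58403248e-01  2.21475126e-01  1.71265485e+00 -1.37849141e-05
  1.20038488e+00 -5.60840065e-01]
[365.03888889 239.71111111]
knob all [ 519.32036678 -228.75024561] bar top z 0.09898915613662011 [ 521.56053774 -225.89224165   94.5091719 ] 57
box top 0.06228742608124098 582.7979125976562 -210.46255493164062 193.24668884277344 92.3045654296875 10.998417854309082
tilt [-0.00071528  0.01348876  0.06215928]
```

Box top at z = 62.2 mm, level, so the cartridge is fully home. Now over the knob, turned a quarter turn.

Request:
jog_arm(increments=[[[0,-0.572,0,0,0,0,0.1],[0,-0.572,0,0,0,0,0.1],[0,-0.572,0,0,0,0,0.1],[0,-0.572,0,0,0,0,0.1],[0,-0.572,0,0,0,0,0.1]]])

```text
time: 10.4
tool_pos: [0.5238, -0.2186, 0.2669]
tcp_rot: [-1.984, -2.433, 0.001]
wrist_force: [0.1, -0.1, -0.5]
width: 0.547
grip_force: 0.0
```

Request:
jog_arm(increments=[[[0,0,0,0,0,-1,0.1],[0,0,0,0,0,-1,0.1],[0,0,0,0,0,-1,0.1],[0,0,0,0,0,-1,0.1],[0,0,0,0,0,-1,0.1]]])

```text
time: 10.82
tool_pos: [0.5245, -0.2186, 0.267]
tcp_rot: [-1.28, -2.867, -0.0]
wrist_force: [1.1, -0.0, -0.2]
width: 0.55
grip_force: 0.0
```

Request:
jog_arm(increments=[[[0,0,0,0,0,-1,0.1],[0,0,0,0,0,-1,0.1],[0,0,0,0,0,-1,0.1],[0,0,0,0,0,-1,0.1],[0,0,0,0,0,-1,0.1]]])

```text
time: 11.23
tool_pos: [0.5246, -0.2186, 0.2669]
tcp_rot: [-0.494, -3.1, -0.001]
wrist_force: [-0.4, -0.2, 0.3]
width: 0.55
grip_force: 0.0
```

Request:
jog_arm(increments=[[[0,0,0,0,0,-1,0.1],[0,0,0,0,0,-1,0.1],[0,0,0,0,0,-1,0.1],[0,0,0,0,0,-1,0.1],[0,0,0,0,0,-1,0.1]]])

```text
time: 11.65
tool_pos: [0.5246, -0.2186, 0.267]
tcp_rot: [0.325, -3.123, -0.002]
wrist_force: [0.4, -0.1, -0.1]
width: 0.552
grip_force: 0.0
```

Request:
jog_arm(increments=[[[0,0,0.6,0,0,0,0.1],[0,0,0.8,0,0,0,0.1],[0,0,0.8,0,0,0,0.1],[0,0,0.3,0,0,0,0.1],[0,0,0,0,0,0,0.1]]])

```text
time: 12.07
tool_pos: [0.5227, -0.2177, 0.1893]
tcp_rot: [0.317, -3.119, -0.006]
wrist_force: [0.1, -0.4, -0.4]
width: 0.548
grip_force: 0.0
```

```bash
python3 - <<'E'
from h import *
p,d=viewer.read_camera('side'); s=read_state(); print(s['tool_pos'],s['tcp_rot'],s['q'])
cv2.imwrite('pics/a4.png',cv2.resize(p[175:275,320:425],None,fx=5,fy=5,interpolation=cv2.INTER_CUBIC))
E
```

```text
[ 0.52392392 -0.21827772  0.19147078] [ 0.31710662 -3.12175218 -0.00352514] [-4.38631042e-01  1.61412294e-01  1.94582422e+00 -1.46264749e-05
  1.03874836e+00 -2.21188483e+00]
```

View pics/a4.png

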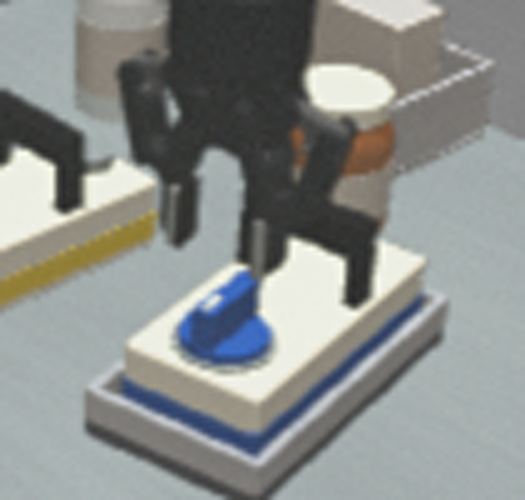

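The crop shows the fingers at (178,240) and (258,265) on either side of the knob's bar at (228,295). I'll go down to keep the tips above the disc, then grip.

Request:
jog_arm(increments=[[[0,0,0.3,0,0,0,0.1],[0,0,0.4,0,0,0,0.1],[0,0,0.4,0,0,0,0.1],[0,0,0.25,0,0,0,0.1],[0,0,0,0,0,0,0.1]]])

```text
time: 12.53
tool_pos: [0.5238, -0.2182, 0.1505]
tcp_rot: [0.317, -3.122, -0.003]
wrist_force: [-0.1, 1.0, -0.9]
width: 0.55
grip_force: 0.0
```

Request:
jog_arm(increments=[[[0,0,0,0,0,0,-1],[0,0,0,0,0,0,-1],[0,0,0,0,0,0,-1],[0,0,0,0,0,0,-1],[0,0,0,0,0,0,-1]]], force=50)

```text
time: 12.95
tool_pos: [0.5257, -0.2193, 0.1537]
tcp_rot: [-0.317, 3.124, -0.002]
wrist_force: [0.2, -2.5, 1.1]
width: 0.145
grip_force: 51.6
```

```bash
python3 -c "
from h import *
s=read_state(); print(s['tool_pos'],s['wrist_force'],s['torque'],s['q'][5],s['width'])"
```

```text
[ 0.52567906 -0.21933016  0.15371237] [ 0.18082759 -2.50817286  1.0847625 ] [-0.21166107  0.02196244  0.02432881] -2.211874724918806 0.14542888864748826
```

Holding the bar, but about 5 mm higher than I want. I'll regrip lower.

Request:
jog_arm(increments=[[[0,0,0,0,0,0,-0.3],[0,0,0,0,0,0,-0.3],[0,0,0.1,0,0,0,-0.3],[0,0,0.1,0,0,0,-0.3],[0,0,0,0,0,0,-0.3]]])

```text
time: 13.37
tool_pos: [0.5246, -0.2185, 0.146]
tcp_rot: [0.317, -3.124, -0.001]
wrist_force: [-0.3, 0.2, -1.0]
width: 0.354
grip_force: 0.0
```

Request:
jog_arm(increments=[[[0,0,0,0,0,0,-1],[0,0,0,0,0,0,-1],[0,0,0,0,0,0,-1],[0,0,0,0,0,0,-1],[0,0,0,0,0,0,-1]]])

```text
time: 13.78
tool_pos: [0.525, -0.219, 0.1467]
tcp_rot: [0.317, -3.125, -0.0]
wrist_force: [0.8, -1.6, -2.4]
width: 0.155
grip_force: 52.0
```

Request:
jog_arm(increments=[[[0,0,0,0,0,0.5,-1],[0,0,0,0,0,0.5,-1],[0,0,0,0,0,0.5,-1],[0,0,0,0,0,0.5,-1],[0,0,0,0,0,0.5,-1]]])

```text
time: 14.2
tool_pos: [0.525, -0.2185, 0.1467]
tcp_rot: [-0.097, -3.14, -0.001]
wrist_force: [0.1, 0.4, -2.2]
width: 0.153
grip_force: 52.1
```

```bash
python3 -c "
from h import *
s=read_state(); print(s['tool_pos'],s['wrist_force'],s['torque'],s['q'][5],s['width'])"
```

```text
[ 0.52496442 -0.21847034  0.14674354] [ 0.11428725  0.37217907 -2.2214745 ] [ 0.08992846 -0.00794605  0.09594415] -1.947829867215072 0.15343857779333753
```

Request:
jog_arm(increments=[[[0,0,0,0,0,0.8,-1],[0,0,0,0,0,0.8,-1],[0,0,0,0,0,0.8,-1],[0,0,0,0,0,0.8,-1],[0,0,0,0,0,0.8,-1]]])

```text
time: 14.62
tool_pos: [0.5251, -0.218, 0.1467]
tcp_rot: [-0.75, -3.05, -0.002]
wrist_force: [1.0, 2.2, -2.7]
width: 0.152
grip_force: 52.1
```

Request:
jog_arm(increments=[[[0,0,0,0,0,0.8,-1],[0,0,0,0,0,0.8,-1],[0,0,0,0,0,0.8,-1],[0,0,0,0,0,0.8,-1],[0,0,0,0,0,0.8,-1]]])

```text
time: 15.03
tool_pos: [0.5253, -0.2178, 0.1467]
tcp_rot: [-1.367, -2.828, -0.002]
wrist_force: [0.3, 2.1, -2.3]
width: 0.153
grip_force: 52.0
```

```bash
python3 -c "
from h import *
s=read_state(); print(s['tool_pos'],s['wrist_force'],s['torque'],s['q'][5]+2.2119,s['width'])"
```

```text
[ 0.52531785 -0.21783463  0.14673016] [ 0.26820128  2.08306574 -2.30718634] [ 0.44023542 -0.31153685  0.16820461] 1.1031587421164355 0.15289420779924437
```

Request:
jog_arm(increments=[[[0,0,0,0,0,0.4,-1],[0,0,0,0,0,0.4,-1],[0,0,0,0,0,0.2,-1],[0,0,0,0,0,0,-1],[0,0,0,0,0,0,-1]]])

```text
time: 15.45
tool_pos: [0.5251, -0.2184, 0.1467]
tcp_rot: [-1.507, -2.756, -0.001]
wrist_force: [1.2, 2.4, -2.8]
width: 0.154
grip_force: 52.0
```

```bash
python3 -c "
from h import *
s=read_state(); print(s['tool_pos'],s['wrist_force'],s['torque'],s['q'][5]+2.2119,s['width'])"
```

```text
[ 0.5250754  -0.21838052  0.14673853] [ 1.21221931  2.37555392 -2.7889595 ] [ 0.36965301 -0.21076918  0.2024909 ] 1.203204948292213 0.15395416650536747
```

Request:
jog_arm(increments=[[[0,0,0,0,0,0.3,-1],[0,0,0,0,0,0.3,-1],[0,0,0,0,0,0.2,-1],[0,0,0,0,0,0,-1],[0,0,0,0,0,0,-1]]])

```text
time: 15.87
tool_pos: [0.5251, -0.2181, 0.1469]
tcp_rot: [-1.619, -2.691, -0.001]
wrist_force: [1.5, 5.6, -1.6]
width: 0.159
grip_force: 56.7
```

```bash
python3 -c "
from h import *
s=read_state(); print(s['tool_pos'],s['wrist_force'],s['torque'],s['q'][5]+2.2119,s['width'])"
```

```text
[ 0.52509259 -0.21811898  0.14689733] [ 1.52222509  5.64767168 -1.64551217] [ 0.92996443 -0.21733613  1.19059322] 1.2858607878614947 0.15939059066573757
```

The torque jumped to 1.2 N m, so the knob is at its stop. Opening wide so the bar can spring back, then rising.

Request:
jog_arm(increments=[[[0,0,0,0,0,0,1],[0,0,0,0,0,0,1],[0,0,0,0,0,0,1],[0,0,0,0,0,0,1],[0,0,0,0,0,0,1]]])

```text
time: 16.28
tool_pos: [0.5255, -0.2195, 0.1474]
tcp_rot: [1.623, 2.688, -0.001]
wrist_force: [0.1, 0.6, 0.0]
width: 0.85
grip_force: 0.0
```

Request:
jog_arm(increments=[[[0,0,-0.3,0,0,0,1],[0,0,-0.7,0,0,0,1],[0,0,-1,0,0,0,1],[0,0,-1,0,0,0,1],[0,0,-1,0,0,0,1]]])

```text
time: 16.7
tool_pos: [0.5251, -0.2191, 0.2691]
tcp_rot: [1.623, 2.689, -0.0]
wrist_force: [0.6, -0.0, 0.6]
width: 1.0
grip_force: 0.0
```

```bash
python3 - <<'E'
from h import *
p,d=viewer.read_camera('side'); s=read_state(); print(s['tool_pos'],s['wrist_force'])
X=cloud(viewer.camera_params('side'),d)
B=X[(d>0)&(abs(X[...,2]-.062)<.006)&(abs(X[...,0]-.58)<.13)&(abs(X[...,1]+.205)<.09)]
print(np.median(B[:,2]),cv2.minAreaRect((B[:,:2]*1000).astype(np.float32)))
cv2.imwrite('pics/a5.png',cv2.resize(p[130:290,250:450],None,fx=4,fy=3.7,interpolation=cv2.INTER_CUBIC))
E
```

```text
[ 0.52821205 -0.2205421   0.27684157] [ 2.40805902 -2.09567527  4.64647074]
0.06233625617428014 ((582.9654541015625, -212.2881317138672), (192.90777587890625, 91.9120101928711), 9.406219482421875)
```

View pics/a5.png

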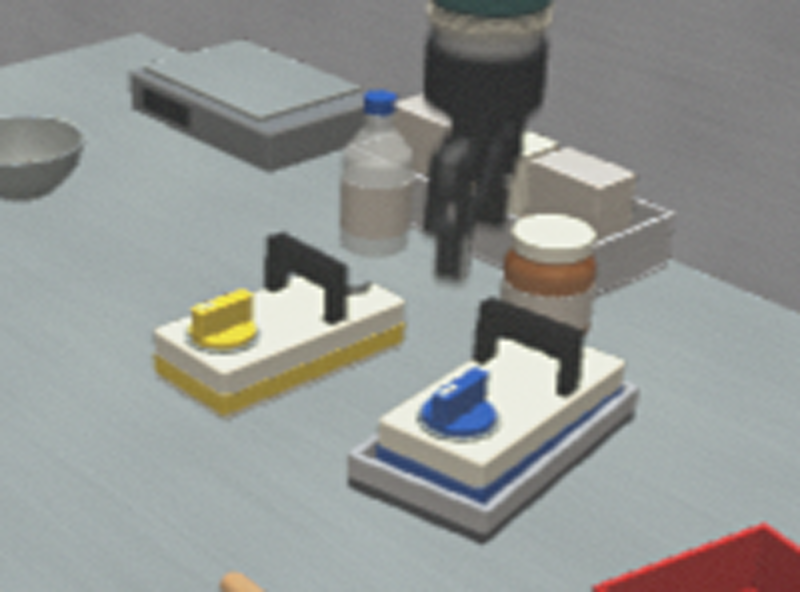

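The crop shows the cartridge level in the cradle. The blue knob at (458,400) is back along the box, everything else is in place and the gripper is clear. Handing in.

Request:
jog_arm(increments=[[[0,0,0,0,0,0,1],[0,0,0,0,0,0,1],[0,0,0,0,0,0,1],[0,0,0,0,0,0,1],[0,0,0,0,0,0,1]]])

```text
time: 17.17
tool_pos: [0.5243, -0.2185, 0.2652]
tcp_rot: [-1.621, -2.687, 0.001]
wrist_force: [0.6, 0.2, -0.3]
width: 0.998
grip_force: 0.0
```

```bash
python3 -c "
from h import *
print(bot.finish_job())"
```

```text
the job is handed in; nothing more can be done
None
```

The blue-knob cartridge is fully home in the cradle, its knob was twisted clockwise to the stop and sprang back, and the job was handed in at about 17 s with the gripper clear of everything; the hand-in returned no verdict.

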